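# Index the cell tester and test the long cell

## Task

On the rotary cell tester, work the ratchet lever stroke by stroke until the one long cell stands under the test contact, letting the lever go back home each time. Then press the contact's knob down gently until the spring pin bears on the cell, hold it for a good second, and let it rise again. Turn the dial with the lever only - do not touch the dial or the cells, keep every cell standing in its cup - and leave the multimeter, calculator and screwdriver where they lie.

Things in the scene. Friction and masses are not known exactly. Their poses are not given: they have to be found in the camera images.
- tester: the fixed tester: grey base plate 230 x 330 mm, 14 mm high. Origin on the dial's axis at bench level, z up; the test head stands on its +y side, the lever on its -y side. The head's column (22 mm thick, 75 mm outside the station) and arm reach 185 mm above the bench.
- dial: aluminium dial plate, 250 mm across, top face 52 mm above the bench, with 12 round black cups (outside 34 mm, 18 mm high, 30 degrees apart) on a 100 mm radius. Origin on its axis at bench level; +x points at one cup, aligned with the tester's frame at the start. A ratchet with 12 teeth lets it turn counter-clockwise only, seen from above; friction holds it where it is left.
- lever (a joint): ratchet lever, a flat bar under the dial turning about its axis, rad: 0 = home, 0.567 (32.5 degrees) = end stop, counter-clockwise from above. The first 2 to 3 degrees are free; a full stroke to the stop moves the dial exactly one cup. A stroke cut short leaves it between cups; the next full one completes that step. It takes 6 to 8 N at the grip; a spring brings it home within 0.5 s.
- lever_grip (a point): top of the lever's upright grip, 102 mm above the bench, 170 mm from the dial's axis (45 mm outside the dial's rim): a steel post 12 mm thick with a 24 mm black ball on top (ball from 78 to 102 mm above the bench). The flat bar below it is 22 mm wide, its top 26 mm above the bench. Slammed much faster than 0.4 m/s, the dial coasts past its place.
- station (a point): the test station: the point on the dial's top face (52 mm above the bench) straight below the contact pin, 100 mm from the dial's axis. Fixed to the tester.
- knob_top (a point): centre of the top of the plunger's black mushroom knob, 32 mm across, 232 mm above the bench when up, straight above the station. It is pressed down.
- plunger (a joint): travel of the plunger, m: 0 = up, 0.026 = fully down; its spring takes about 4 N at the start, 7 N at the end, and lifts it again when let go.
- pin: brass spring contact pin, 8 mm across, in the plunger's end; origin at its tip, 130 mm above the bench when the knob is up: 13 mm over the top of the long cell. On the cell it yields up to 8 mm against its own spring (1 to 4 N), then it is solid. It does not reach down to a short cell.
- long_cell: the long cell: grey cylinder 26 mm across and 65 mm high with a steel top, standing loose in a cup (floor at 52 mm), its top 117 mm above the bench. Origin at the centre of its foot. 60 to 130 g.
- cell_a: a short cell: the same grey cylinder 26 mm across, only 35 mm high (top 87 mm above the bench), in another cup. Origin at the centre of its foot.
- cell_b: a short cell: the same grey cylinder 26 mm across, only 35 mm high (top 87 mm above the bench), in another cup. Origin at the centre of its foot.
- cell_c: a short cell: the same grey cylinder 26 mm across, only 35 mm high (top 87 mm above the bench), in another cup. Origin at the centre of its foot.
- cell_d: a short cell: the same grey cylinder 26 mm across, only 35 mm high (top 87 mm above the bench), in another cup. Origin at the centre of its foot.
- cell_e: a short cell: the same grey cylinder 26 mm across, only 35 mm high (top 87 mm above the bench), in another cup. Origin at the centre of its foot.
- multimeter: bystander: grey hand multimeter 185 x 88 x 42 mm on the bench to the left; origin under its middle.
- calculator: bystander: black pocket calculator 145 x 102 x 21 mm on the bench to the right; origin under its middle.
- screwdriver: bystander: screwdriver 190 mm long lying on the bench to the right, beyond the calculator; origin under its middle.

How it is judged:
By the outcome, as a careful person would: the job done as asked, in the order asked, and still so for the second after the job is handed in, with the robot touching nothing.
It also fails if it takes over 67 s, if anything falls off the work surface, if the arm or the gripper's body presses on something with over 40 N, if the wrist force passes 120 N, or if a joint passes its speed limit or range.

## Robot

A 7-joint arm with a two-finger parallel gripper is mounted at the origin on the work surface. World frame = base frame: x ahead of the robot, y to its left, z up, the work surface at z = 0. Lengths are in mm, angles in degrees, forces in N, time in s.
With the tool pointing down it reaches from about 425 to 825 mm from the base axis. Payload 3.6 kg.
Tool frame: the origin (TCP) lies at the very end of the fingers, on their centre line; the grasp point (between the pads) lies 19 mm behind it; z points along the fingers, y is the line along which they close (so a half turn about z gives the same grasp; the last joint's range is limited). The gripper opens to 93 mm and grips with 3 to 60 N. Pads are 15 mm wide; open, the fingers measure 128 mm over their backs; the gripper's body (75 mm by 188 mm) begins 65 mm behind the grasp point.
Start: joints at [-65.346, 35.231, -0.722, 81.555, 0.464, 63.22, -2.315], TCP at [286.664, 583.34, 218.64] pointing down, gripper open.
Joint ranges: [-178.69, 178.69], [-17.37, 117.87], [-77.05, 75.6], [15.02, 138.74], [-78.02, 258.01], [0.78, 113.62], [-162.83, 162.83]. Speed limits (degrees/s): [159.86, 159.86, 180, 180, 180, 180, 180].

## Interface

Orientations are given as a 3x3 rotation matrix whose columns are the frame's x, y, z axes.
In Python, from plant import ctrl gives the robot as it stands. The module is installed in compiled form; this text tells all that it offers.
- The arm moves only by the tool servo_tool, never from a script. Its argument "moves" is a list of rows, each an object with "rot": the turn, a rotation vector about the tool's x, y, z in degrees, a list of three; "offset": the shift along the tool's x, y, z in mm, a list of three; "claw": the closure, from -1 (fully open) to 1 (shut). In form: [{"rot": [rx, ry, rz], "offset": [x, y, z], "claw": claw}, ...]. A call has 1 to 10 rows; each row shifts and turns the commanded pose from where the row before left it, along the tool's axes as they then stand; what a row does not reach is not made up. A row lasts 1/8 s, in which the tool goes at most 62.5 mm and 10.7 degrees, less where a joint would pass 70% of its speed; a pose out of reach is approached as far as the arm can. A call with a gripper value outside its range is refused whole. The fingers move at their own pace and stop on an object; "force" is the grip in N (left out, the last holds). Time passes only in rows, so rows that do not move let the fingers close. It gives the time, the measured TCP pose, the force, the opening and the grip force at its end, in the units of the state.
- ctrl.get_state(): the state, without advancing time (a new reading comes with each control period).
- ctrl.grab_frame(name): name is "scene" or "top" or "wrist"; returns a dict with "img" (384x512x3 uint8, blue, green, red), "z_map" (384x512 float32, mm along the optical axis (not along the pixel's ray), 0 where there is no reading), "camera_matrix" (3x3 intrinsics, pixels), "k1" (the pictures are not rectified: a ray, as slopes to the right and down, at radius r is drawn at 1 + k1 r^2 times it, then the intrinsics apply), "cam_to_world" (4x4, takes a point from camera to world coordinates). Camera axes: x right, y up, looking along -z (the intrinsics and any distortion apply to the point x, -y, -z); pixel columns grow to the right and rows downward; lengths in mm; the calibration is good to about 2 mm. A picture is of the moment at which its call begins.
- ctrl.hand_in(): hands the job in; it is judged then, once.
The state is a dict: "t": time; "qpos": joint angles; "joint_velocities": joint speeds; "joint_efforts": joint torques, N m; "eef_pos": TCP position; "tool_rot": TCP orientation; "ft_force": force on the tool from outside, world axes, zero at the start; "moment": the same for the moment, N m; "opening": finger opening in mm; "grasp_force": force on a finger pad.
Only numpy, scipy, OpenCV 4.12 (cv2) and the standard library are available. Lean on these libraries where they do the work, as an engineer would, in place of code of your own. Each camera call takes 0.05 s, during which the arm holds its last target. There are 200 camera calls.

## Working session

There is one attempt and no reset: what is moved stays moved. The work goes in short steps, Python scripts to look and compute and a tool call to move; the robot and the scene stay as the last step left them, time stands still between calls to the robot, and variables do not carry over. Pictures are saved under pics/ and viewed, at most 10 in all, crops included, and the job is handed in when it is done.

Besides the shell and the picture viewer there is one more tool, called after ">>>" as a command line: name --argument value ..., lists and objects as JSON in quotes. servo_tool: Moves the arm, as the interface text tells. Its arguments: {"type":"object","properties":{"moves":{"type":"array","items":{"type":"object","properties":{"rot":{"type":"array","items":{"type":"number"}},"offset":{"type":"array","items":{"type":"number"}},"claw":{"type":"number"}}}},"force":{"type":"number"}},"required":["moves"]}

```bash
mkdir -p pics; cat > h.py <<'E'
import numpy as np,cv2
from plant import ctrl
def grab(n,save=None):
    f=ctrl.grab_frame(n)
    if save: cv2.imwrite('pics/'+save,f['img'])
    np.savez('/tmp/'+n,**f); return f
def ray(f,u,v):
    K=f['camera_matrix'];k=float(f['k1']);T=f['cam_to_world']
    xd=(np.array([u,v],float)-K[:2,2])/[K[0,0],K[1,1]]
    x=xd.copy()
    for _ in range(20): x=xd/(1+k*(x@x))
    return T[:3,3],T[:3,:3]@np.array([x[0],-x[1],-1])
def onz(f,u,v,z):
    o,d=ray(f,u,v); return o+d*(z-o[2])/d[2]
def cloud(f):
    K=f['camera_matrix'];k=float(f['k1']);T=f['cam_to_world'];z=f['z_map']
    v,u=np.mgrid[:384,:512]; xd=np.stack([(u-K[0,2])/K[0,0],(v-K[1,2])/K[1,1]],-1);x=xd
    for _ in range(20): x=xd/(1+k*(x**2).sum(-1,keepdims=True))
    p=np.stack([x[...,0]*z,-x[...,1]*z,-z],-1)@T[:3,:3].T+T[:3,3]
    p[z==0]=np.nan; return p
E
python3 - <<'E'
from h import *
a=grab('scene','s1.png');b=grab('top','t1.png')
for f in(a,b):print(f['cam_to_world'].round(2),f['camera_matrix'])
s=ctrl.get_state();print(s['eef_pos'],s['tool_rot'],s['t'])
E
```

```text
[[ 1.00000e-02 -7.10000e-01  7.10000e-01  1.45819e+03]
 [ 1.00000e+00  1.00000e-02 -1.00000e-02 -9.68000e+00]
 [-0.00000e+00  7.10000e-01  7.10000e-01  1.07318e+03]
 [ 0.00000e+00  0.00000e+00  0.00000e+00  1.00000e+00]] [[471.64852194   0.         255.6022927 ]
 [  0.         471.64852194 195.16603282]
 [  0.           0.           1.        ]]
[[-3.00000e-02  9.90000e-01 -1.00000e-01  4.04740e+02]
 [-1.00000e+00 -3.00000e-02 -1.00000e-02 -9.27000e+00]
 [-1.00000e-02  1.00000e-01  9.90000e-01  1.39159e+03]
 [ 0.00000e+00  0.00000e+00  0.00000e+00  1.00000e+00]] [[462.37355748   0.         246.12917427]
 [  0.         462.37355748 193.32369618]
 [  0.           0.           1.        ]]
[286.38806169 582.73132808 217.59441372] [[-8.97499627e-01  4.41014143e-01 -9.72384067e-04]
 [ 4.41015212e-01  8.97497197e-01 -2.08902524e-03]
 [-4.85777004e-05 -2.30373554e-03 -9.99997345e-01]] 0.1
```

```bash
python3 -c "
import cv2,numpy as np
cv2.imwrite('pics/both.png',cv2.resize(np.hstack([cv2.imread('pics/s1.png'),cv2.imread('pics/t1.png')]),(800,300)))"
```

```text
(no output)
```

View pics/t1.png

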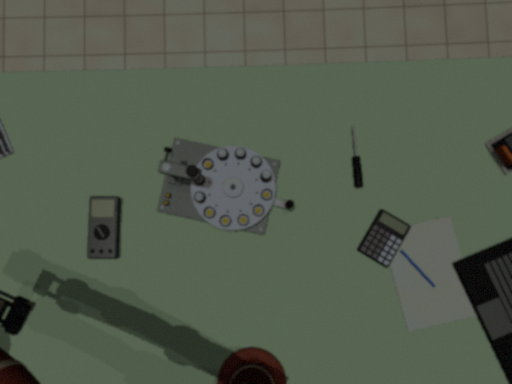

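View pics/s1.png

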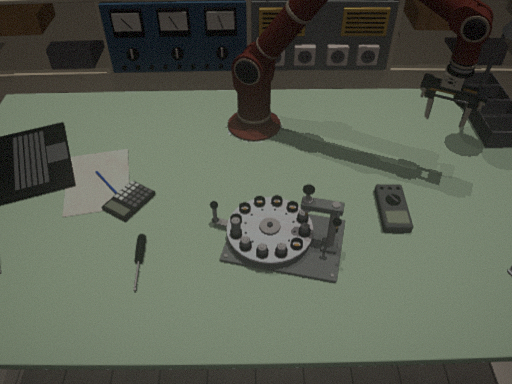

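The top view shows the dial at about (233,187), the lever grip at (290,204) and the head at about (190,172). The scene view shows the knob at (309,189), the grip at (214,205), and probably the long cell at (236,228). Next I measure these.

```bash
python3 - <<'E'
from h import *
a=dict(np.load('/tmp/scene.npz'));b=dict(np.load('/tmp/top.npz'))
D=onz(b,233,187,55);G=onz(b,290,204,95);N=onz(b,192,172,230)
print(D,G,N,onz(a,214,205,92),onz(a,309,188,230))
for f,n in((a,'scene'),(b,'top')):
    p=cloud(f).reshape(-1,3);p=p[np.isfinite(p).all(1)]
    k=p[(p[:,2]>215)&(p[:,2]<245)&(np.hypot(*(p[:,:2]-D[:2]).T)<180)]
    print(n,'knob',len(k),np.median(k,0),k.min(0),k.max(0))
    g=p[(p[:,2]>78)&(p[:,2]<110)&(np.hypot(*(p[:,:2]-G[:2]).T)<25)]
    print('grip',len(g),np.median(g,0),g.max(0))
    l=p[(p[:,2]>104)&(p[:,2]<122)&(np.hypot(*(p[:,:2]-D[:2]).T)<125)]
    print('long',len(l),np.c_[l].round(0)[:40].tolist())
    d=p[(abs(p[:,2]-52)<4)&(np.hypot(*(p[:,:2]-D[:2]).T)<150)]
    print('dial',(d.min(0)+d.max(0))/2,d.max(0)-d.min(0))
A=cv2.resize(a['img'][180:285,200:355],None,fx=3.4,fy=3.4,interpolation=2)
B=cv2.resize(b['img'][130:245,150:305],None,fx=3.4,fy=3.4,interpolation=2)
cv2.imwrite('pics/a.png',np.clip(A*1.6,0,255));cv2.imwrite('pics/b.png',np.clip(B*1.6,0,255))
E
```

```text
[563.57392086  36.37794522  55.        ] [ 506.16469588 -123.92724336   95.        ] [584.08130672 133.53159384 230.        ] [ 510.34868254 -120.10847913   92.        ] [586.95680984 137.09025196 230.        ]
scene knob 104 [594.29537434 135.32107464 231.34385181] [575.59953199 120.59843359 220.60835429] [605.67763559 150.16553162 235.687527  ]
grip 55 [ 514.45959101 -122.26288496   96.60573318] [ 523.45370743 -111.19621591  106.98370307]
long 72 [[583.0, -57.0, 119.0], [582.0, -66.0, 114.0], [585.0, -63.0, 117.0], [580.0, -60.0, 112.0], [582.0, -57.0, 114.0], [586.0, -54.0, 118.0], [582.0, -52.0, 114.0], [586.0, -49.0, 118.0], [588.0, -68.0, 116.0], [588.0, -65.0, 117.0], [589.0, -63.0, 118.0], [589.0, -60.0, 118.0], [588.0, -57.0, 116.0], [592.0, -54.0, 121.0], [592.0, -52.0, 120.0], [589.0, -49.0, 117.0], [590.0, -46.0, 118.0], [590.0, -68.0, 115.0], [589.0, -66.0, 114.0], [594.0, -62.0, 119.0], [588.0, -60.0, 113.0], [593.0, -57.0, 118.0], [594.0, -54.0, 119.0], [594.0, -52.0, 119.0], [593.0, -49.0, 117.0], [588.0, -46.0, 112.0], [593.0, -68.0, 114.0], [596.0, -65.0, 117.0], [5
[... 1026 characters left out ...]
7.0, 115.0], [596.0, -70.0, 114.0], [594.0, -48.0, 111.0], [593.0, -50.0, 116.0], [593.0, -53.0, 117.0], [593.0, -56.0, 117.0], [593.0, -58.0, 119.0], [593.0, -61.0, 115.0], [593.0, -64.0, 116.0], [593.0, -67.0, 116.0], [593.0, -70.0, 115.0], [591.0, -47.0, 112.0], [591.0, -50.0, 115.0], [590.0, -53.0, 117.0], [590.0, -56.0, 119.0], [590.0, -58.0, 116.0], [589.0, -61.0, 120.0], [589.0, -64.0, 120.0], [590.0, -67.0, 114.0], [590.0, -70.0, 116.0], [588.0, -47.0, 116.0], [587.0, -50.0, 119.0]]
dial [562.77857359  36.53331264  52.00057023] [247.6764848  246.07669026   7.99095674][ WARN:0@0.387] global loadsave.cpp:1063 imwrite_ Unsupported depth image for selected encoder is fallbacked to CV_8U.
```

View pics/a.png

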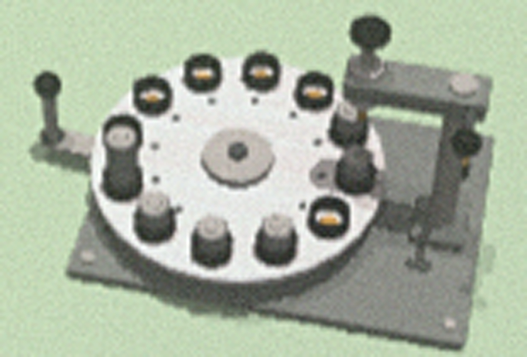

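View pics/b.png

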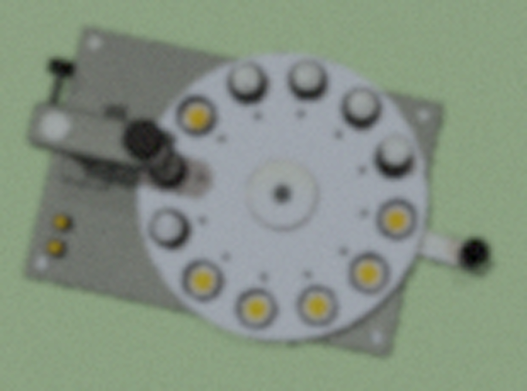

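Measured positions: dial axis ≈ (564,37), knob ≈ (589,135), grip ≈ (509,-122), long cell ≈ (592,-58). The long cell is 150° clockwise of the station, so it needs 5 strokes. I turn the tool so its y axis points along world x, then move above the grip.

>>> servo_tool --moves '[{"rot":[0,0,10.64],"offset":[0,0,0],"claw":-1},{"rot":[0,0,10.64],"offset":[0,0,0],"claw":-1},{"rot":[0,0,10.64],"offset":[0,0,0],"claw":-1},{"rot":[0,0,10.64],"offset":[0,0,0],"claw":-1},{"rot":[0,0,10.64],"offset":[0,0,0],"claw":-1},{"rot":[0,0,10.64],"offset":[0,0,0],"claw":-1},{"rot":[0,0,0],"offset":[-40,14,0],"claw":-1}]'

```text
t: 0.98
eef_pos: [297.7, 545.7, 217.1]
tool_rot: [[-0.005, 1.0, -0.002], [1.0, 0.005, 0.0], [0.0, -0.002, -1.0]]
ft_force: [1.0, -0.4, -1.1]
opening: 92.7
grasp_force: 0.0
```

>>> servo_tool --moves '[{"rot":[0,0,0],"offset":[-50,17,0],"claw":-1},{"rot":[0,0,0],"offset":[-50,17,0],"claw":-1},{"rot":[0,0,0],"offset":[-50,17,0],"claw":-1},{"rot":[0,0,0],"offset":[-50,17,0],"claw":-1},{"rot":[0,0,0],"offset":[-50,17,0],"claw":-1},{"rot":[0,0,0],"offset":[-50,17,0],"claw":-1},{"rot":[0,0,0],"offset":[-50,17,0],"claw":-1},{"rot":[0,0,0],"offset":[-50,17,0],"claw":-1},{"rot":[0,0,0],"offset":[-50,17,0],"claw":-1},{"rot":[0,0,0],"offset":[-50,17,0],"claw":-1}]'

```text
t: 2.22
eef_pos: [470.7, 41.8, 218.5]
tool_rot: [[-0.0, 1.0, -0.0], [1.0, 0.0, 0.0], [0.0, -0.0, -1.0]]
ft_force: [0.9, 0.3, -0.7]
opening: 92.8
grasp_force: 0.0
```

>>> servo_tool --moves '[{"rot":[0,0,0],"offset":[-42,15,0],"claw":-1},{"rot":[0,0,0],"offset":[-42,15,0],"claw":-1},{"rot":[0,0,0],"offset":[-42,15,0],"claw":-1},{"rot":[0,0,0],"offset":[-36,14,30],"claw":-1},{"rot":[0,0,0],"offset":[0,0,30],"claw":-1},{"rot":[0,0,0],"offset":[0,0,0],"claw":-1}]'

```text
t: 2.98
eef_pos: [527.5, -118.3, 156.4]
tool_rot: [[0.001, 1.0, -0.006], [1.0, -0.001, 0.001], [0.001, -0.006, -1.0]]
ft_force: [0.2, 0.4, 0.1]
opening: 93.0
grasp_force: 0.0
```

```bash
python3 - <<'E'
from h import *
w=grab('wrist','w1.png');p=cloud(w);q=p.reshape(-1,3);q=q[np.isfinite(q).all(1)]
g=q[(q[:,2]>84)&(q[:,2]<108)&(np.hypot(q[:,0]-509,q[:,1]+122)<25)]
if len(g):print(len(g),g.min(0),g.max(0),np.median(g,0))
print(ctrl.get_state()['eef_pos'])
E
```

```text
821 [ 497.21356246 -129.59233658   87.14896859] [ 520.1304239  -107.07904841  103.27407591] [ 509.19268929 -116.38320778   98.5733506 ]
[ 528.8332679  -118.20624962  157.93913927]
```

View pics/w1.png

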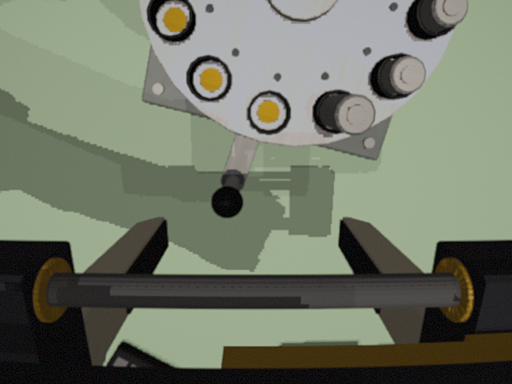

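The wrist view shows the ball at (227,201), between the fingers, at about world (509,-120). I lower the fingers so they straddle it.

>>> servo_tool --moves '[{"rot":[0,0,0],"offset":[-4,0,27],"claw":-1},{"rot":[0,0,0],"offset":[-4,0,27],"claw":-1},{"rot":[0,0,0],"offset":[0,0,27],"claw":-1},{"rot":[0,0,0],"offset":[0,12,0],"claw":-1},{"rot":[0,0,0],"offset":[0,12,0],"claw":-1}]'

```text
t: 3.65
eef_pos: [553.7, -127.5, 78.8]
tool_rot: [[-0.001, 1.0, -0.001], [1.0, 0.001, -0.002], [-0.002, -0.001, -1.0]]
ft_force: [-3.7, -1.8, -0.8]
opening: 93.1
grasp_force: 2.1
```

>>> servo_tool --moves '[{"rot":[0,0,0],"offset":[0,12,0],"claw":-1},{"rot":[0,0,0],"offset":[0,12,0],"claw":-1},{"rot":[0,0,0],"offset":[0,12,0],"claw":-1},{"rot":[0,0,0],"offset":[0,12,0],"claw":-1},{"rot":[0,0,0],"offset":[0,12,0],"claw":-1},{"rot":[0,0,0],"offset":[0,12,0],"claw":-1}]'

```text
t: 4.4
eef_pos: [622.6, -131.2, 78.7]
tool_rot: [[0.002, 1.0, -0.007], [1.0, -0.002, -0.005], [-0.005, -0.007, -1.0]]
ft_force: [-7.3, -4.7, 1.0]
opening: 93.1
grasp_force: 3.7
```

>>> servo_tool --moves '[{"rot":[0,0,0],"offset":[0,7,0],"claw":-1}]'

```text
t: 4.53
eef_pos: [630.3, -130.3, 78.8]
tool_rot: [[0.001, 1.0, -0.006], [1.0, -0.001, -0.004], [-0.004, -0.006, -1.0]]
ft_force: [-7.4, -3.7, 1.0]
opening: 93.0
grasp_force: 3.5
```

>>> servo_tool --moves '[{"rot":[0,0,0],"offset":[0,4,0],"claw":-1}]'

```text
t: 4.65
eef_pos: [634.4, -129.7, 78.8]
tool_rot: [[0.001, 1.0, -0.005], [1.0, -0.001, -0.004], [-0.004, -0.005, -1.0]]
ft_force: [-5.4, -4.3, 1.2]
opening: 92.7
grasp_force: 3.3
```

>>> servo_tool --moves '[{"rot":[0,0,0],"offset":[0,4,0],"claw":-1}]'

```text
t: 4.78
eef_pos: [637.8, -129.2, 78.7]
tool_rot: [[0.001, 1.0, -0.007], [1.0, -0.001, -0.003], [-0.003, -0.007, -1.0]]
ft_force: [-11.3, -3.7, 2.2]
opening: 93.3
grasp_force: 5.9
```

>>> servo_tool --moves '[{"rot":[0,0,0],"offset":[0,3,0],"claw":-1},{"rot":[0,0,0],"offset":[0,0,0],"claw":-1}]'

```text
t: 5.03
eef_pos: [637.7, -129.3, 78.3]
tool_rot: [[0.001, 1.0, -0.013], [1.0, -0.001, -0.002], [-0.002, -0.013, -1.0]]
ft_force: [-10.2, -2.9, 4.1]
opening: 92.9
grasp_force: 5.6
```

Stop reached at x ≈ 638, as predicted. I let the lever go home and check the dial.

>>> servo_tool --moves '[{"rot":[0,0,0],"offset":[0,-18,0],"claw":-1},{"rot":[0,0,0],"offset":[0,-18,0],"claw":-1},{"rot":[0,0,0],"offset":[0,-18,0],"claw":-1},{"rot":[0,0,0],"offset":[0,-18,0],"claw":-1},{"rot":[0,0,0],"offset":[0,-18,0],"claw":-1},{"rot":[0,0,0],"offset":[0,-18,0],"claw":-1},{"rot":[0,0,0],"offset":[0,0,0],"claw":-1},{"rot":[0,0,0],"offset":[0,0,0],"claw":-1}]'

```text
t: 6.02
eef_pos: [538.1, -126.6, 78.8]
tool_rot: [[-0.001, 1.0, 0.004], [1.0, 0.001, -0.001], [-0.001, 0.004, -1.0]]
ft_force: [0.4, 0.3, 0.3]
opening: 92.8
grasp_force: 0.0
```

```bash
cat > chk.py <<'E'
from h import *
C=np.array([563.7,37.3])
for n in('scene','top'):
    f=grab(n,n+'_last.png');p=cloud(f).reshape(-1,3);p=p[np.isfinite(p).all(1)]
    d=p[:,:2]-C;r=np.hypot(*d.T)
    l=p[(p[:,2]>108)&(p[:,2]<124)&(r<118)&(r>75)]
    l=l[np.hypot(*(l[:,:2]-np.median(l[:,:2],0)).T)<22]
    m=(l[:,:2].min(0)+l[:,:2].max(0))/2
    print(n,'long',len(l),m,np.degrees(np.arctan2(*(m-C)[::-1])))
    g=p[(p[:,2]>84)&(p[:,2]<106)&(r>145)&(p[:,0]<640)&(p[:,1]<-80)]
    h=g[(g[:,0]>492)&(g[:,0]<526)&(abs(g[:,1]+122)<16)];print(' grip-home pts',len(h),np.median(h,0) if len(h) else'')
s=ctrl.get_state();print(s['t'],s['eef_pos'],s['ft_force'])
E
python3 chk.py
```

```text
scene long 69 [636.10170119 -33.81056676] -44.48454191957362
 grip-home pts 5 [ 492.68043485 -131.78845498  102.72865556]
top long 68 [632.4482687  -35.96808249] -46.82288074561414
 grip-home pts 0 
6.125 [ 537.3734578  -126.6286321    78.20741596] [0.08825147 0.40306016 0.51872035]
```

The dial advanced one step (-75° to about -45°) and the lever is home with no contact force. Second stroke.

>>> servo_tool --moves '[{"rot":[0,0,0],"offset":[0,12,0],"claw":-1},{"rot":[0,0,0],"offset":[0,13,0],"claw":-1},{"rot":[0,0,0],"offset":[0,14,0],"claw":-1},{"rot":[0,0,0],"offset":[0,14,0],"claw":-1},{"rot":[0,0,0],"offset":[0,14,0],"claw":-1},{"rot":[0,0,0],"offset":[0,14,0],"claw":-1},{"rot":[0,0,0],"offset":[0,12,0],"claw":-1},{"rot":[0,0,0],"offset":[0,8,0],"claw":-1},{"rot":[0,0,0],"offset":[0,5,0],"claw":-1},{"rot":[0,0,0],"offset":[0,0,0],"claw":-1}]'

```text
t: 7.38
eef_pos: [637.6, -129.3, 76.5]
tool_rot: [[0.001, 1.0, -0.01], [1.0, -0.001, -0.002], [-0.002, -0.01, -1.0]]
ft_force: [-8.1, -2.7, 2.9]
opening: 93.3
grasp_force: 3.5
```

>>> servo_tool --moves '[{"rot":[0,0,0],"offset":[0,-16,0],"claw":-1},{"rot":[0,0,0],"offset":[0,-18,0],"claw":-1},{"rot":[0,0,0],"offset":[0,-18,0],"claw":-1},{"rot":[0,0,0],"offset":[0,-18,0],"claw":-1},{"rot":[0,0,0],"offset":[0,-18,0],"claw":-1},{"rot":[0,0,0],"offset":[0,-18,0],"claw":-1},{"rot":[0,0,0],"offset":[0,0,0],"claw":-1},{"rot":[0,0,0],"offset":[0,0,0],"claw":-1}]'

```text
t: 8.38
eef_pos: [537.4, -126.7, 77.8]
tool_rot: [[-0.0, 1.0, 0.002], [1.0, 0.0, -0.0], [-0.0, 0.002, -1.0]]
ft_force: [0.2, 0.7, -0.2]
opening: 92.9
grasp_force: 0.0
```

```bash
python3 chk.py
```

```text
scene long 68 [661.89720399   9.8239939 ] -15.631851661061381
 grip-home pts 5 [ 492.80900284 -126.08062575  102.78641289]
top long 68 [659.61939899   8.07245106] -16.94647506659178
 grip-home pts 0 
8.475 [ 537.03636536 -126.66165387   77.68533642] [-0.42069157  0.07879435  0.20188858]
```

The second step is good too (about -16°). Third stroke, a little firmer at the stop.

>>> servo_tool --moves '[{"rot":[0,0,0],"offset":[0,12,0],"claw":-1},{"rot":[0,0,0],"offset":[0,13,0],"claw":-1},{"rot":[0,0,0],"offset":[0,14,0],"claw":-1},{"rot":[0,0,0],"offset":[0,14,0],"claw":-1},{"rot":[0,0,0],"offset":[0,14,0],"claw":-1},{"rot":[0,0,0],"offset":[0,14,0],"claw":-1},{"rot":[0,0,0],"offset":[0,12,0],"claw":-1},{"rot":[0,0,0],"offset":[0,8,0],"claw":-1},{"rot":[0,0,0],"offset":[0,7,0],"claw":-1},{"rot":[0,0,0],"offset":[0,2,0],"claw":-1}]'

```text
t: 9.72
eef_pos: [637.7, -129.4, 76.2]
tool_rot: [[0.002, 1.0, -0.019], [1.0, -0.002, -0.001], [-0.001, -0.019, -1.0]]
ft_force: [-13.8, -2.3, 7.5]
opening: 92.6
grasp_force: 7.1
```

>>> servo_tool --moves '[{"rot":[0,0,0],"offset":[0,-20,0],"claw":-1},{"rot":[0,0,0],"offset":[0,-18,0],"claw":-1},{"rot":[0,0,0],"offset":[0,-18,0],"claw":-1},{"rot":[0,0,0],"offset":[0,-18,0],"claw":-1},{"rot":[0,0,0],"offset":[0,-18,0],"claw":-1},{"rot":[0,0,0],"offset":[0,-18,0],"claw":-1},{"rot":[0,0,0],"offset":[0,0,0],"claw":-1},{"rot":[0,0,0],"offset":[0,0,0],"claw":-1}]'

```text
t: 10.72
eef_pos: [537.4, -126.7, 77.8]
tool_rot: [[-0.0, 1.0, 0.002], [1.0, 0.0, -0.0], [-0.0, 0.002, -1.0]]
ft_force: [0.1, -0.5, 1.3]
opening: 93.1
grasp_force: 0.0
```

```bash
python3 chk.py
```

```text
scene long 68 [663.04740031  61.26799077] 13.56366774502683
 grip-home pts 2 [ 493.12783619 -127.58817197  101.45309366]
top long 64 [660.86483709  59.91657593] 13.103138135090804
 grip-home pts 0 
10.825 [ 537.01961963 -126.64745666   77.69591808] [ 0.52232735  0.9541576  -0.22191194]
```

Third step done (13°). Fourth and fifth strokes the same way.

>>> servo_tool --moves '[{"rot":[0,0,0],"offset":[0,12,0],"claw":-1},{"rot":[0,0,0],"offset":[0,13,0],"claw":-1},{"rot":[0,0,0],"offset":[0,14,0],"claw":-1},{"rot":[0,0,0],"offset":[0,14,0],"claw":-1},{"rot":[0,0,0],"offset":[0,14,0],"claw":-1},{"rot":[0,0,0],"offset":[0,14,0],"claw":-1},{"rot":[0,0,0],"offset":[0,12,0],"claw":-1},{"rot":[0,0,0],"offset":[0,8,0],"claw":-1},{"rot":[0,0,0],"offset":[0,7,0],"claw":-1},{"rot":[0,0,0],"offset":[0,2,0],"claw":-1}]'

```text
t: 12.08
eef_pos: [637.7, -129.3, 76.2]
tool_rot: [[0.002, 1.0, -0.019], [1.0, -0.002, -0.001], [-0.001, -0.019, -1.0]]
ft_force: [-13.6, -2.8, 7.2]
opening: 93.0
grasp_force: 7.1
```

>>> servo_tool --moves '[{"rot":[0,0,0],"offset":[0,-20,0],"claw":-1},{"rot":[0,0,0],"offset":[0,-18,0],"claw":-1},{"rot":[0,0,0],"offset":[0,-18,0],"claw":-1},{"rot":[0,0,0],"offset":[0,-18,0],"claw":-1},{"rot":[0,0,0],"offset":[0,-18,0],"claw":-1},{"rot":[0,0,0],"offset":[0,-18,0],"claw":-1},{"rot":[0,0,0],"offset":[0,0,0],"claw":-1},{"rot":[0,0,0],"offset":[0,0,0],"claw":-1}]'

```text
t: 13.08
eef_pos: [537.5, -126.7, 77.8]
tool_rot: [[-0.0, 1.0, 0.002], [1.0, 0.0, -0.0], [-0.0, 0.002, -1.0]]
ft_force: [-0.1, 0.4, -0.1]
opening: 92.9
grasp_force: 0.0
```

```bash
python3 chk.py
```

```text
scene long 73 [639.26563798 107.67238631] 42.9619711787176
 grip-home pts 3 [ 492.52095256 -126.35213947  100.02580239]
top long 66 [636.10280848 105.01355494] 43.08320606074127
 grip-home pts 0 
13.175 [ 537.04058115 -126.67862225   77.69926642] [0.02592756 0.08366559 0.55589165]
```

>>> servo_tool --moves '[{"rot":[0,0,0],"offset":[0,12,0],"claw":-1},{"rot":[0,0,0],"offset":[0,13,0],"claw":-1},{"rot":[0,0,0],"offset":[0,14,0],"claw":-1},{"rot":[0,0,0],"offset":[0,14,0],"claw":-1},{"rot":[0,0,0],"offset":[0,14,0],"claw":-1},{"rot":[0,0,0],"offset":[0,14,0],"claw":-1},{"rot":[0,0,0],"offset":[0,12,0],"claw":-1},{"rot":[0,0,0],"offset":[0,8,0],"claw":-1},{"rot":[0,0,0],"offset":[0,7,0],"claw":-1},{"rot":[0,0,0],"offset":[0,2,0],"claw":-1}]'

```text
t: 14.42
eef_pos: [637.7, -129.3, 76.1]
tool_rot: [[0.001, 1.0, -0.019], [1.0, -0.001, -0.001], [-0.001, -0.019, -1.0]]
ft_force: [-14.2, -1.6, 7.2]
opening: 92.9
grasp_force: 7.1
```

>>> servo_tool --moves '[{"rot":[0,0,0],"offset":[0,-20,0],"claw":-1},{"rot":[0,0,0],"offset":[0,-18,0],"claw":-1},{"rot":[0,0,0],"offset":[0,-18,0],"claw":-1},{"rot":[0,0,0],"offset":[0,-18,0],"claw":-1},{"rot":[0,0,0],"offset":[0,-18,0],"claw":-1},{"rot":[0,0,0],"offset":[0,-18,0],"claw":-1},{"rot":[0,0,0],"offset":[0,-14,0],"claw":-1},{"rot":[0,0,0],"offset":[0,0,0],"claw":-1},{"rot":[0,0,0],"offset":[0,0,0],"claw":-1}]'

```text
t: 15.55
eef_pos: [523.2, -126.6, 77.8]
tool_rot: [[-0.0, 1.0, 0.002], [1.0, 0.0, -0.0], [-0.0, 0.002, -1.0]]
ft_force: [-0.0, -0.5, 0.3]
opening: 93.1
grasp_force: 0.0
```

>>> servo_tool --moves '[{"rot":[0,0,0],"offset":[0,0,-50],"claw":-1},{"rot":[0,0,0],"offset":[0,0,-50],"claw":-1},{"rot":[0,0,0],"offset":[0,0,-50],"claw":1},{"rot":[0,0,0],"offset":[0,0,-45],"claw":1},{"rot":[0,0,0],"offset":[0,0,0],"claw":1}]'

```text
t: 16.18
eef_pos: [524.7, -127.6, 276.7]
tool_rot: [[-0.0, 1.0, 0.01], [1.0, 0.0, -0.002], [-0.002, 0.01, -1.0]]
ft_force: [0.3, 0.4, -0.6]
opening: 67.8
grasp_force: 0.0
```

```bash
python3 chk.py; python3 - <<'E'
from h import *
a=dict(np.load('/tmp/scene.npz'));b=dict(np.load('/tmp/top.npz'))
A=cv2.resize(a['img'][170:285,200:355],None,fx=4,fy=4,interpolation=2)
cv2.imwrite('pics/a2.png',np.clip(A*1.6,0,255).astype('uint8'))
for f in (a,b):
    p=cloud(f).reshape(-1,3);p=p[np.isfinite(p).all(1)]
    k=p[(p[:,2]>224)&(p[:,2]<240)&(np.hypot(p[:,0]-589,p[:,1]-135)<25)];print((k.min(0)+k.max(0))/2,k.max(0)-k.min(0))
E
```

```text
scene long 62 [594.34863198 134.13554472] 72.43732270225786
 grip-home pts 53 [ 515.0492926  -122.05009745   97.09748776]
top long 8 [587.42758695 122.95288662] 74.5161891122883
 grip-home pts 0 
16.275 [ 521.96451277 -126.35755489  272.50195524] [-0.35560083 -0.3600576  -0.43588027]
[589.59091561 135.72960649 230.25592909] [33.92092824 29.74745722 11.80610953]
[588.17926964 133.51419468 230.69113707] [29.08692664 31.13935453 12.21502885]
```

View pics/a2.png

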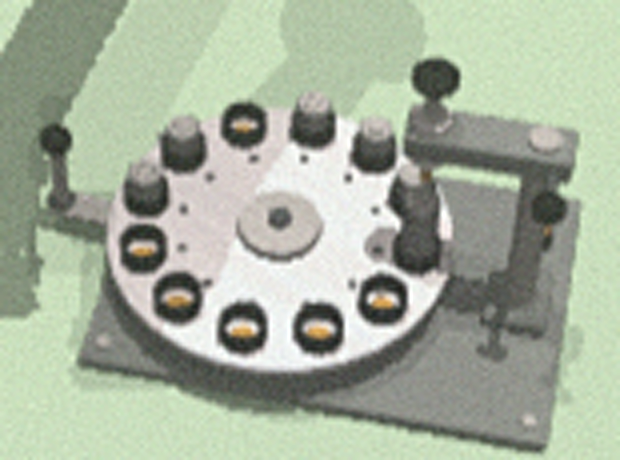

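The picture shows the long cell at (415,205), straight under the pin at (427,175). The lever is home at (55,140), all cells are standing and the knob is at (435,77). I move over the knob at about (589,135) with the fingers closed.

>>> servo_tool --moves '[{"rot":[0,0,0],"offset":[43,11,0],"claw":1},{"rot":[0,0,0],"offset":[44,11,0],"claw":1},{"rot":[0,0,0],"offset":[44,11,0],"claw":1},{"rot":[0,0,0],"offset":[44,11,0],"claw":1},{"rot":[0,0,0],"offset":[44,11,0],"claw":1},{"rot":[0,0,0],"offset":[42,12,0],"claw":1},{"rot":[0,0,0],"offset":[0,0,10],"claw":1},{"rot":[0,0,0],"offset":[0,0,10],"claw":1},{"rot":[0,0,0],"offset":[0,0,10],"claw":1},{"rot":[0,0,0],"offset":[0,0,0],"claw":1}]'

```text
t: 17.52
eef_pos: [587.8, 132.8, 241.5]
tool_rot: [[0.002, 1.0, -0.003], [1.0, -0.002, -0.001], [-0.001, -0.003, -1.0]]
ft_force: [-0.7, 0.3, -0.4]
opening: 0.7
grasp_force: 0.0
```

>>> servo_tool --moves '[{"rot":[0,0,0],"offset":[2,1,3],"claw":1},{"rot":[0,0,0],"offset":[0,0,3],"claw":1},{"rot":[0,0,0],"offset":[0,0,3],"claw":1},{"rot":[0,0,0],"offset":[0,0,2],"claw":1},{"rot":[0,0,0],"offset":[0,0,2],"claw":1},{"rot":[0,0,0],"offset":[0,0,2],"claw":1}]'

```text
t: 18.27
eef_pos: [589.5, 136.3, 228.0]
tool_rot: [[0.0, 1.0, 0.0], [1.0, -0.0, 0.0], [0.0, 0.0, -1.0]]
ft_force: [-1.9, -0.7, 3.6]
opening: 0.4
grasp_force: 1.7
```

>>> servo_tool --moves '[{"rot":[0,0,0],"offset":[0,0,2],"claw":1},{"rot":[0,0,0],"offset":[0,0,2],"claw":1},{"rot":[0,0,0],"offset":[0,0,2],"claw":1}]'

```text
t: 18.65
eef_pos: [589.6, 136.3, 221.6]
tool_rot: [[0.0, 1.0, -0.0], [1.0, -0.0, 0.0], [0.0, -0.0, -1.0]]
ft_force: [-1.5, -0.5, 3.7]
opening: 0.3
grasp_force: 2.1
```

>>> servo_tool --moves '[{"rot":[0,0,0],"offset":[0,0,2],"claw":1},{"rot":[0,0,0],"offset":[0,0,2],"claw":1}]'

```text
t: 18.9
eef_pos: [589.6, 136.3, 217.9]
tool_rot: [[0.0, 1.0, -0.0], [1.0, -0.0, 0.0], [0.0, -0.0, -1.0]]
ft_force: [-3.0, 0.6, 6.6]
opening: 0.4
grasp_force: 3.2
```

Force rises at about z=219, where the pin meets the cell. I go 3 mm further and hold.

>>> servo_tool --moves '[{"rot":[0,0,0],"offset":[0,0,2],"claw":1},{"rot":[0,0,0],"offset":[0,0,1],"claw":1},{"rot":[0,0,0],"offset":[0,0,0],"claw":1}]'

```text
t: 19.27
eef_pos: [589.6, 136.2, 215.4]
tool_rot: [[0.0, 1.0, 0.0], [1.0, -0.0, 0.0], [0.0, 0.0, -1.0]]
ft_force: [-2.9, 0.5, 7.9]
opening: 0.6
grasp_force: 3.8
```

>>> servo_tool --moves '[{"rot":[0,0,0],"offset":[0,0,0],"claw":1},{"rot":[0,0,0],"offset":[0,0,0],"claw":1},{"rot":[0,0,0],"offset":[0,0,0],"claw":1},{"rot":[0,0,0],"offset":[0,0,0],"claw":1},{"rot":[0,0,0],"offset":[0,0,0],"claw":1},{"rot":[0,0,0],"offset":[0,0,0],"claw":1},{"rot":[0,0,0],"offset":[0,0,0],"claw":1},{"rot":[0,0,0],"offset":[0,0,0],"claw":1},{"rot":[0,0,0],"offset":[0,0,0],"claw":1},{"rot":[0,0,0],"offset":[0,0,0],"claw":1}]'

```text
t: 20.52
eef_pos: [589.6, 136.3, 215.5]
tool_rot: [[0.0, 1.0, 0.0], [1.0, -0.0, 0.0], [0.0, 0.0, -1.0]]
ft_force: [-3.5, -0.9, 7.4]
opening: 0.5
grasp_force: 3.8
```

>>> servo_tool --moves '[{"rot":[0,0,0],"offset":[0,0,0],"claw":1},{"rot":[0,0,0],"offset":[0,0,0],"claw":1},{"rot":[0,0,0],"offset":[0,0,0],"claw":1}]'

```text
t: 20.9
eef_pos: [589.6, 136.3, 215.4]
tool_rot: [[0.0, 1.0, 0.0], [1.0, -0.0, 0.0], [0.0, 0.0, -1.0]]
ft_force: [-2.8, 0.3, 7.8]
opening: 0.4
grasp_force: 3.8
```

Held for 1.6 s in contact. Now I let the knob rise gently and move clear.

>>> servo_tool --moves '[{"rot":[0,0,0],"offset":[0,0,-4],"claw":1},{"rot":[0,0,0],"offset":[0,0,-4],"claw":1},{"rot":[0,0,0],"offset":[0,0,-4],"claw":1},{"rot":[0,0,0],"offset":[0,0,-5],"claw":1},{"rot":[0,0,0],"offset":[0,0,-8],"claw":1},{"rot":[0,0,0],"offset":[0,0,-20],"claw":1},{"rot":[0,0,0],"offset":[0,0,-30],"claw":1},{"rot":[0,0,0],"offset":[0,-40,0],"claw":1},{"rot":[0,0,0],"offset":[0,-50,0],"claw":1},{"rot":[0,0,0],"offset":[0,0,0],"claw":1}]'

```text
t: 22.15
eef_pos: [496.0, 136.4, 289.3]
tool_rot: [[-0.001, 1.0, -0.004], [1.0, 0.001, 0.001], [0.001, -0.004, -1.0]]
ft_force: [-0.4, -0.5, 0.0]
opening: 0.7
grasp_force: 0.0
```

```bash
python3 chk.py; python3 - <<'E'
from h import *
a=dict(np.load('/tmp/scene.npz'))
A=cv2.resize(a['img'][170:285,200:355],None,fx=4,fy=4,interpolation=2)
cv2.imwrite('pics/a3.png',np.clip(A*1.6,0,255).astype('uint8'))
p=cloud(a).reshape(-1,3);p=p[np.isfinite(p).all(1)]
k=p[(p[:,2]>200)&(p[:,2]<245)&(np.hypot(p[:,0]-589,p[:,1]-135)<20)];print(np.percentile(k[:,2],[50,95]))
E
```

```text
scene long 66 [595.05296245 133.8765277 ] 72.01430390597243
 grip-home pts 51 [ 514.76361451 -122.36428124   97.13615185]
top long 9 [588.69254465 122.68946697] 73.68583513022958
 grip-home pts 57 [ 506.50424102 -123.52227268   96.51285632]
22.25 [500.16070641 136.51794702 290.12222508] [0.12190417 0.92679304 0.91234967]
[231.12746321 234.14397722]
```

View pics/a3.png

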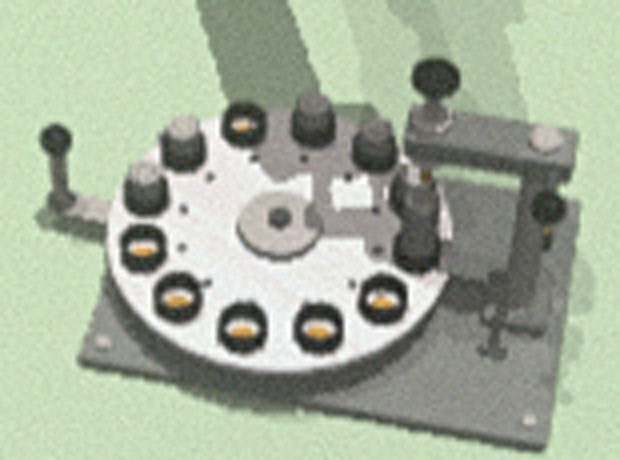

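The knob is up again at (435,77), the long cell stands at the station at (415,205), the lever is home at (55,140) and all cells are standing.

```bash
python3 -c "
from plant import ctrl
print(ctrl.hand_in())"
```

```text
the job is handed in; nothing more can be done
None
```

The job is handed in: five full lever strokes put the long cell under the contact, the pin bore on it for about 1.6 s, and at the last look the knob was up, the lever home, every cell standing, with the arm clear (about 22 s used); the hand-in returned no verdict.

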